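# Load three label rolls on the arbor, widest first, and close with the stop collar

### The arm

A 7-joint arm with a two-finger parallel gripper is mounted at the origin on a cart in front of the work surface, level with it; the furniture and walls round the work are solid. World frame = base frame: x ahead of the robot, y to its left, z up, the work surface at z = 0. Lengths are in mm, angles in rad, forces in N, time in s.
With the tool pointing down it reaches from about 400 to 850 mm from the base axis. Payload 4.4 kg.
Tool frame: the origin (TCP) lies on the front face of the gripper's body, between the roots of the fingers; the fingertips stand 97 mm ahead of it and the grasp point (between the pads) lies 78 mm ahead of it; z points along the fingers, y is the line along which they close (so a half turn about z gives the same grasp; the last joint's range is limited). The gripper opens to 94 mm and grips with 3 to 60 N. Pads are 16 mm wide; open, the fingers measure 119 mm over their backs; the gripper's body (75 mm by 177 mm) begins 78 mm behind the grasp point.
Start: joints at [1.166, 0.628, 0.038, 1.517, -0.027, 0.996, -0.02], TCP at [216.056, -613.055, 302.678] pointing down, gripper open.
Joint ranges: [-3.06, 3.06], [-0.37, 2.12], [-1.25, 1.32], [0.18, 2.47], [-1.1, 4.24], [0.23, 1.98], [-2.94, 2.94]. Speed limits (rad/s): [2.57, 2.57, 3.14, 3.14, 3.14, 3.14, 3.14].

### API

Orientations are given as [roll, pitch, yaw] about the fixed x, y, z axes, in that order (R = Rz(yaw) Ry(pitch) Rx(roll)).
In Python, from workcell import manip, grab_frame gives the robot as it stands.
- The arm moves only by the tool arm_command, never from a script. Its arguments are lists of equal length, an entry for each row: "dr": the turn, a rotation vector about the tool's x, y, z in rad, a list of three; "translation": the shift along the tool's x, y, z in mm, a list of three; "hand": the closure in counts, from 0 (fully open) to 255 (shut). In form: {"dr": [[wx, wy, wz], ...], "translation": [[x, y, z], ...], "hand": [hand, ...]}. A call has 1 to 5 rows; each row is the pose to reach, as a shift and turn from the pose commanded when the call began, along the tool's axes at that moment; what a row does not reach only later rows make up. A row lasts 1/8 s, in which the tool goes at most 62.5 mm and 10.7 degrees, less where a joint would pass 70% of its speed; a pose out of reach is approached as far as the arm can. A call with a gripper value outside its range is refused whole. The fingers move at their own pace and stop on an object; "squeeze" is the grip in N (left out, the last holds). Time passes only in rows, so rows that repeat a pose let the fingers close. It gives the time, the measured TCP pose, the force, the opening and the grip force at its end, in the units of the state.
- manip.read_state(): the state, without advancing time (a new reading comes with each control period).
- grab_frame(name): name is "scene" or "top" or "wrist"; returns a dict with "frame" (420x560x3 uint8, red, green, blue), "z_map" (420x560 float32, mm along the optical axis (not along the pixel's ray), 0 where there is no reading), "vertical_fov" (degrees; the focal length in pixels is half the picture's height over the tangent of half this angle, whatever the lens; pixels are square), "cx", "cy" (the principal point, pixels), "R" (3x3) and "t" (3): a world point X has camera coordinates R X + t. Camera axes: x right, y down, z forward; pixel columns grow to the right and rows downward; lengths in mm; the calibration is good to about 2 mm. A picture is of the moment at which its call begins.
- manip.finish_job(): hands the job in; it is judged then, once.
The state is a dict: "time": time; "joints": joint angles; "qvel": joint speeds; "joint_efforts": joint torques, N m; "tcp_pos": TCP position; "tool_rot": TCP orientation; "force": force on the tool from outside, world axes, zero at the start; "torque": the same for the moment, N m; "gripper_width": finger opening in mm; "finger_force": force on a finger pad.
Only numpy, scipy, OpenCV 4.12 (cv2) and the standard library are available. Lean on these libraries where they do the work, as an engineer would, in place of code of your own. Each camera call takes 0.05 s, during which the arm holds its last target. There are 200 camera calls.

### The job

Load the label stand: take the three rolls of labels from the rack and slide them onto the stand's level arbor in order of width - the widest first, right up against the disc at the root, then the middle one, then the narrowest - and finally slide the plain metal stop collar on behind them. All four must sit close together with no real gaps; leave the tape dispenser, the date stamp and the loose roll of tape alone.

Things in the scene. Friction and masses are not known exactly. Their poses are not given: they have to be found in the camera images.
- arbor_root (a point): where the arbor leaves the disc, on its axis, 140 mm above the bench. The arbor is a fixed level steel shaft, diameter 17, length 185 mm, and sticks out freely along this frame's -y (z up). The disc (diameter 52 mm) has its face here; behind it (+y) is a 46 mm wide upright, top 155 mm above the bench. Base plate below: 130 mm wide, 12 mm thick, to 95 mm on the -y side. Place and yaw vary
- arbor_tip (a point): the centre of the arbor's free, chamfered end, 185 mm from the root on the axis; same axes as the root
- rack_mid (a point): middle of the fixed rack, midway between its two level rods at the height of their axes (28 mm). Rods: diameter 10, 40 mm apart, 300 mm long along this frame's y (z up); end plates 70 mm wide, 40 mm high. Rolls and collar stand on edge in a row on the rods, bores along y: the rolls in any order, about 70 mm apart, the collar at the -y end
- roll_wide_centre (a point): centre of the widest white label roll: 52 mm wide along its bore, outer diameter 66 mm; z is the axis of the bore. The clear through bore is 25 mm in all three rolls, loose on the 17 mm arbor, so that a roll hangs 3 to 8 mm below the axis. It can be gripped from above across its outer diameter. About 0.12 kg
- roll_mid_centre (a point): centre of the middle label roll: 40 mm wide along its bore, outer diameter 70 mm; z is the axis of the bore; otherwise as the widest roll
- roll_narrow_centre (a point): centre of the narrowest label roll: 34 mm wide along its bore, outer diameter 68 mm; z is the axis of the bore; otherwise as the widest roll
- collar_centre (a point): centre of the stop collar, a plain metal ring, the smallest thing on the rack, outer diameter 60 mm, 30 mm wide along its through bore of 26 mm; z is the axis of the bore; about 0.1 kg; it stands on edge at the rack's -y end and hangs about 4.5 mm below the arbor's axis when on it
- roll_wide: the widest roll, origin in the centre of one end face
- roll_mid: the middle roll, origin in the centre of one end face
- roll_narrow: the narrowest roll, origin in the centre of one end face
- collar: the stop collar, origin in the centre of one end face
- tape_dispenser: dark weighted tape dispenser on the bench, 175 x 83 x 76 mm, origin under its centre; a bystander
- date_stamp: date stamp with a handle on top, 36 x 62 x 91 mm, origin under its centre; a bystander
- tape_roll: loose roll of grey tape lying flat on the bench, 103 mm in diameter and 48 mm high, origin under its centre; a bystander, not one of the label rolls

How it is judged (in metres and radians):
On the way, in this order (a step that is already met when the one before it is completed fails the run):
1. the widest roll is threaded on the arbor and let go (y of roll_wide_centre in the frame of arbor_root between -0.159 and -0.022 m and x of roll_wide_centre in the frame of arbor_root between -0.01 and 0.01 m and z of roll_wide_centre in the frame of arbor_root between -0.012 and 0.01 m and angle between the z axis of roll_wide_centre and the y axis of arbor_root, either way round below 0.35 rad and contact force between the fingers and roll_wide below 0.1 N and linear speed of roll_wide below 0.02 m/s), for 0.2 s.
2. the middle roll is threaded on the arbor and let go (y of roll_mid_centre in the frame of arbor_root between -0.165 and -0.068 m and x of roll_mid_centre in the frame of arbor_root between -0.01 and 0.01 m and z of roll_mid_centre in the frame of arbor_root between -0.012 and 0.01 m and angle between the z axis of roll_mid_centre and the y axis of arbor_root, either way round below 0.35 rad and contact force between the fingers and roll_mid below 0.1 N and linear speed of roll_mid below 0.02 m/s), for 0.2 s.
3. the narrowest roll is threaded on the arbor and let go (y of roll_narrow_centre in the frame of arbor_root between -0.168 and -0.105 m and x of roll_narrow_centre in the frame of arbor_root between -0.01 and 0.01 m and z of roll_narrow_centre in the frame of arbor_root between -0.012 and 0.01 m and angle between the z axis of roll_narrow_centre and the y axis of arbor_root, either way round below 0.35 rad and contact force between the fingers and roll_narrow below 0.1 N and linear speed of roll_narrow below 0.02 m/s), for 0.2 s.
4. the stop collar is threaded on the arbor and let go (y of collar_centre in the frame of arbor_root between -0.175 and -0.137 m and x of collar_centre in the frame of arbor_root between -0.01 and 0.01 m and z of collar_centre in the frame of arbor_root between -0.012 and 0.01 m and angle between the z axis of collar_centre and the y axis of arbor_root, either way round below 0.35 rad and contact force between the fingers and collar below 0.1 N and linear speed of collar below 0.02 m/s), for 0.2 s.
At the end, for the whole second after the job is handed in: On the arbor from the disc: widest, middle, narrowest, collar, released and at rest; centres 22-33, 68-84, 105-126, 137-163 mm out from the root (no gaps: 26, 72, 109, 141), within 10 mm of the axis (12 below), bores along it within 0.35 rad (y of roll_wide_centre in the frame of arbor_root between -0.033 and -0.022 m and x of roll_wide_centre in the frame of arbor_root between -0.01 and 0.01 m and z of roll_wide_centre in the frame of arbor_root between -0.012 and 0.01 m and angle between the z axis of each of roll_wide_centre, roll_mid_centre, roll_narrow_centre, collar_centre and the y axis of arbor_root, either way round below 0.35 rad and contact force between the fingers and roll_wide below 0.1 N and linear speed of each of roll_wide, roll_mid, roll_narrow, collar below 0.02 m/s and y of roll_mid_centre in the frame of arbor_root between -0.084 and -0.068 m and x of roll_mid_centre in the frame of arbor_root between -0.01 and 0.01 m and z of roll_mid_centre in the frame of arbor_root between -0.012 and 0.01 m and contact force between the fingers and roll_mid below 0.1 N and y of roll_narrow_centre in the frame of arbor_root between -0.126 and -0.105 m and x of roll_narrow_centre in the frame of arbor_root between -0.01 and 0.01 m and z of roll_narrow_centre in the frame of arbor_root between -0.012 and 0.01 m and contact force between the fingers and roll_narrow below 0.1 N and y of collar_centre in the frame of arbor_root between -0.163 and -0.137 m and x of collar_centre in the frame of arbor_root between -0.01 and 0.01 m and z of collar_centre in the frame of arbor_root between -0.012 and 0.01 m and contact force between the fingers and collar below 0.1 N); the robot touches nothing.
It fails at once if the tape dispenser is moved more than 30 mm or tipped (distance of tape_dispenser from where it was at the start of the episode above 0.03 m or angle between tape_dispenser's own z axis and vertical above 0.4 rad).
It fails at once if the date stamp is moved more than 30 mm or tipped (distance of date_stamp from where it was at the start of the episode above 0.03 m or angle between date_stamp's own z axis and vertical above 0.4 rad).
It fails at once if the loose roll of tape is moved more than 30 mm or tipped (distance of tape_roll from where it was at the start of the episode above 0.03 m or angle between tape_roll's own z axis and vertical above 0.4 rad).
It also fails if it takes over 72 s, if anything falls off the work surface, if the arm or the gripper's body presses on something with over 40 N, if the wrist force passes 120 N, or if a joint passes its speed limit or range.

## Working session

There is one attempt and no reset: what is moved stays moved. The work goes in short steps, Python scripts to look and compute and a tool call to move; the robot and the scene stay as the last step left them, time stands still between calls to the robot, and variables do not carry over. Pictures are saved under pics/ and viewed, at most 10 in all, crops included, and the job is handed in when it is done.

Besides the shell and the picture viewer there is one more tool, called after "Emit:" as name(argument=value, ...) on one line, values as JSON. arm_command: Moves the arm, as the interface text tells. Its arguments: {"type":"object","properties":{"dr":{"type":"array","items":{"type":"array","items":{"type":"number"}}},"translation":{"type":"array","items":{"type":"array","items":{"type":"number"}}},"hand":{"type":"array","items":{"type":"number"}},"squeeze":{"type":"number"}},"required":["dr","translation","hand"]}

```bash
mkdir -p pics
cat > h.py <<'E'
import numpy as np, cv2
from workcell import manip, grab_frame
def cloud(f):
    z=f["z_map"]; h,w=z.shape; fl=h/2/np.tan(np.radians(f["vertical_fov"])/2)
    u,v=np.meshgrid(np.arange(w),np.arange(h))
    P=np.stack([(u-f["cx"])/fl*z,(v-f["cy"])/fl*z,z],-1)
    R=np.array(f["R"]);t=np.array(f["t"]).ravel()
    return (P-t)@R
def save(f,n): cv2.imwrite("pics/"+n,f["frame"][:,:,::-1])
E
python3 - <<'E'
from h import *
import pickle
F={}
for n in ["scene","top"]:
    f=grab_frame(n);F[n]=f;save(f,n+"0.png");print(n,f["vertical_fov"],np.round(f["R"],3).tolist(),np.round(f["t"],1).tolist(),(f["z_map"]>0).mean())
pickle.dump(F,open("F.pkl","wb"))
print(manip.read_state())
E
```

```text
scene 53.056950164043684 [[0.572, -0.82, -0.003], [-0.643, -0.446, -0.622], [0.509, 0.358, -0.783]] [-325.2, 422.5, 1111.5] 0.9959991496598639
top 53.13692112097488 [[0.008, -1.0, 0.015], [-0.995, -0.009, -0.1], [0.1, -0.014, -0.995]] [6.1, 560.9, 1229.7] 0.9960459183673469
{'time': 0.1, 'joints': array([ 1.16615869,  0.62926468,  0.0384138 ,  1.51825701, -0.02700425,
        0.99630995, -0.01999552]), 'qvel': array([ 2.34891998e-04, -3.52816732e-03,  1.81371114e-04, -2.54189424e-03,
        6.57287379e-04,  7.68815308e-05,  4.13589705e-04]), 'joint_efforts': array([ 4.14630922e-03, -5.50780499e+01,  1.14800703e+00, -1.87115139e+01,
       -5.21142629e-02,  1.92122388e-02,  6.18985405e-05]), 'tcp_pos': array([ 215.95610576, -612.61386921,  301.84173122]), 'tool_rot': array([-3.13987041e+00, -3.92829947e-06,  3.38865089e-01]), 'force': array([-0.13793367,  0.34711196, -0.74027113]), 'torque': array([ 0.05238378, -0.00865126,  0.01360593]), 'finger_force': 0.0, 'gripper_width': 94.02254644722879}
```

View pics/scene0.png

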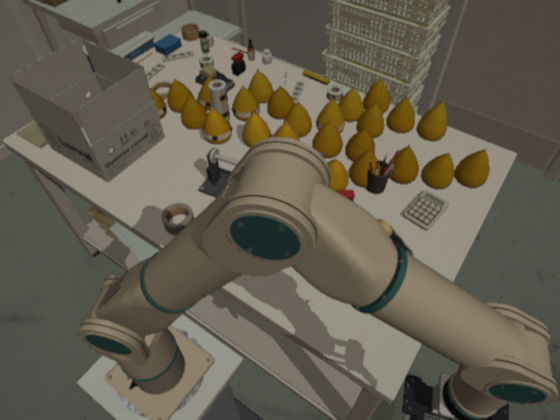

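View pics/top0.png

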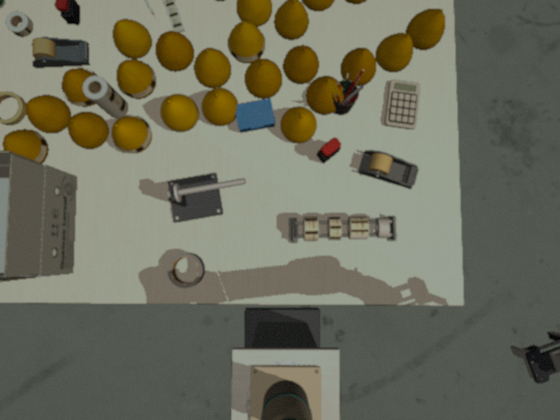

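The scene view is mostly blocked by the arm. The top view shows the stand (disc at ~(175,192), arbor tip ~(243,183)), and the rack (290–396, 228) with three rolls at ~311, 335 and 359 and the collar at ~385. The bystanders are at (388,168), (330,150) and (187,269).

Run:
```python
from h import *
import pickle
f=pickle.load(open("F.pkl","rb"))["top"]
P=cloud(f); cv2.imwrite("pics/crop.png",cv2.resize(f["frame"][130:290,140:420,::-1],(784,448),interpolation=cv2.INTER_CUBIC))
print("bench z",np.median(P[240:260,240:280,2]))
v,u=np.mgrid[0:420,0:560]
def box(a,b,c,d): return (u>=a)&(u<b)&(v>=c)&(v<d)
# rack
m=box(280,405,205,250)&(P[...,2]>20)
q=P[m]; r=cv2.minAreaRect(q[:,:2].astype(np.float32)); print("rack z>20",r,len(q))
m=box(280,405,205,250)&(P[...,2]>70); 
n,l,st,c=cv2.connectedComponentsWithStats(m.astype(np.uint8))
for i in range(1,n):
    if st[i,4]>8:
        q=P[l==i]; print(st[i],np.round(q.mean(0),1),np.round(cv2.minAreaRect(q[:,:2].astype(np.float32)),1) if 0 else cv2.minAreaRect(q[:,:2].astype(np.float32)),np.percentile(q[:,2],[5,50,95]).round(1))
# stand
m=box(165,250,170,225)&(P[...,2]>110)
q=P[m]; print("stand", q[:,2].round()[:5], len(q), cv2.minAreaRect(q[:,:2].astype(np.float32)))
m=box(190,250,170,225)&(P[...,2]>130); q=P[m]
vx=cv2.fitLine(q[:,:2].astype(np.float32),cv2.DIST_HUBER,0,.01,.01).ravel();print("arbor",vx,np.percentile(q[:,2],[5,50,95]))
d=(q[:,:2]-vx[2:])@vx[:2];print(d.min(),d.max())
for nme,b in dict(disp=(350,420,145,195),stamp=(315,345,135,165),tape=(168,210,250,290),base=(165,225,170,225)).items():
    lo=4; m=box(*b)&(P[...,2]>lo); q=P[m]; print(nme,np.percentile(q,[2,98],axis=0).round().tolist())
```

```text
bench z 0.006833419240271257
rack z>20 ((502.2339782714844, -145.4326934814453), (92.45674133300781, 360.6328430175781), 6.765658378601074) 1878
[303 217  15  24 339] [502.4 -66.3  93.6] ((490.2185363769531, -26.620384216308594), (72.98172760009766, 137.2802734375), 17.176546096801758) [74.4 92.5 98.9]
[328 217  14  24 284] [ 503.4 -134.5   93.2] ((488.3074951171875, -61.045188903808594), (68.31478881835938, 196.239013671875), 11.621509552001953) [74.3 91.3 97.5]
[349 217  20  23 418] [ 506.  -203.    89.7] ((490.3394775390625, -99.9625244140625), (67.72698211669922, 270.7572937011719), 9.281570434570312) [74.2 88.8 95.3]
[377 218  12  20 202] [ 508.5 -274.8   81.8] ((508.36114501953125, -275.8299865722656), (30.701740264892578, 54.917423248291016), 89.98736572265625) [72.9 82.3 88.5]
stand [1279. 1279. 1279.  144.  146.] 635 ((571.4195556640625, 152.44784545898438), (341.0473327636719, 140.7251434326172), 64.77072143554688)
arbor [ 1.6680188e-01 -9.8599041e-01  6.1320996e+02  1.9049730e+02] [141.4482078  147.33191241 151.6214767 ]
-77.39691563735951 130.32968872171023
disp [[632.0, -391.0, 4.0], [743.0, -217.0, 78.0]]
stamp [[708.0, -168.0, 4.0], [790.0, -91.0, 95.0]]
tape [[333.0, 238.0, 4.0], [433.0, 342.0, 52.0]]
base [[528.0, 185.0, 5.0], [668.0, 350.0, 162.0]]
```

View pics/crop.png

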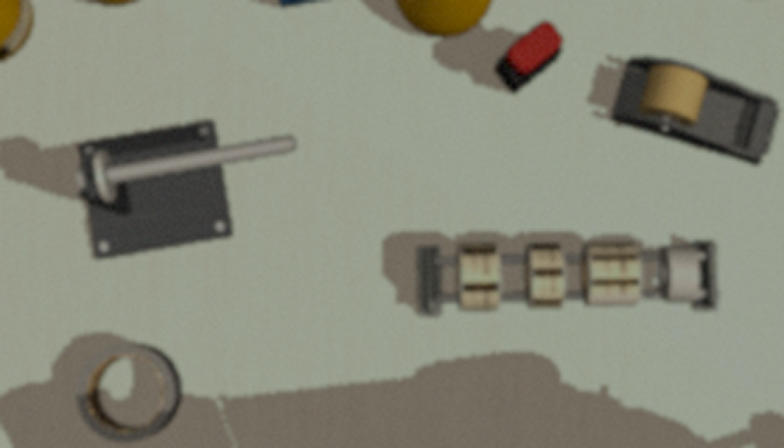

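Rack order from the +y side is mid, narrow, wide, collar; the measured top heights match the given sizes. The arbor heading is about yaw 0.168. I'll move above the rack and look from close by.

```bash
cat > plan.py <<'E'
# plan(start, waypoints): pose=(x,y,z,yaw) tool down; prints rows relative to pose at start of each 5-row call
import numpy as np, json
def R(a): c,s=np.cos(a),np.sin(a); return np.array([[c,s,0],[s,-c,0],[0,0,-1.]])
def plan(p0,wps):
    """wps: (x,y,z,yaw,hand,nrows)"""
    rows=[];p=np.array(p0,float)
    for w in wps:
        g=np.array(w[:4],float)
        for k in range(1,w[5]+1): rows.append((p+(g-p)*k/w[5],w[4]))
        p=g
    b=np.array(p0,float)
    for i in range(0,len(rows),5):
        ch=rows[i:i+5]
        tr=[np.round(R(b[3]).T@(r[:3]-b[:3]),1).tolist() for r,_ in ch]
        print(json.dumps(dict(dr=[[0,0,round(-(r[3]-b[3]),3)] for r,_ in ch],translation=tr,hand=[h for _,h in ch])),end="\n\n")
        b=ch[-1][0]
    print("steps max",max(np.linalg.norm(np.diff([p0[:3]]+[r[:3] for r,_ in rows],axis=0),axis=1)).round(1),"end",b)
E
python3 - <<'E'
from plan import *
plan((216.06,-613.06,302.68,.339),[(504,-170,330,1.6,0,10)])
E
```

```text
{"dr": [[0, 0, -0.126], [0, 0, -0.252], [0, 0, -0.378], [0, 0, -0.504], [0, 0, -0.631]], "translation": [[41.9, -32.2, -2.7], [83.8, -64.4, -5.5], [125.7, -96.6, -8.2], [167.6, -128.8, -10.9], [209.4, -161.0, -13.7]], "hand": [0, 0, 0, 0, 0]}

{"dr": [[0, 0, -0.126], [0, 0, -0.252], [0, 0, -0.378], [0, 0, -0.504], [0, 0, -0.631]], "translation": [[52.8, -1.3, -2.7], [105.6, -2.6, -5.5], [158.5, -4.0, -8.2], [211.3, -5.3, -10.9], [264.1, -6.6, -13.7]], "hand": [0, 0, 0, 0, 0]}

steps max 52.9 end [ 504.  -170.   330.     1.6]
```

Emit:
arm_command(dr=[[0,0,-0.126],[0,0,-0.252],[0,0,-0.378],[0,0,-0.504],[0,0,-0.631]], translation=[[41.9,-32.2,-2.7],[83.8,-64.4,-5.5],[125.7,-96.6,-8.2],[167.6,-128.8,-10.9],[209.4,-161,-13.7]], hand=[0,0,0,0,0])

```text
time: 0.72
tcp_pos: [360.7, -390.0, 316.3]
tool_rot: [-3.141, -0.0, 0.974]
force: [1.0, -0.3, -0.3]
gripper_width: 94.0
finger_force: 0.0
```

Emit:
arm_command(dr=[[0,0,-0.126],[0,0,-0.252],[0,0,-0.378],[0,0,-0.504],[0,0,-0.631]], translation=[[52.8,-1.3,-2.7],[105.6,-2.6,-5.5],[158.5,-4,-8.2],[211.3,-5.3,-10.9],[264.1,-6.6,-13.7]], hand=[0,0,0,0,0])

```text
time: 1.35
tcp_pos: [504.5, -168.6, 330.0]
tool_rot: [-3.141, 0.0, 1.605]
force: [-0.5, 0.6, -0.2]
gripper_width: 94.2
finger_force: 0.0
```

Run:
```python
from h import *
import pickle
s=manip.read_state();print(s["time"],s["tcp_pos"],s["tool_rot"],s["joints"].round(2))
F={n:grab_frame(n) for n in ["wrist","scene"]};pickle.dump(F,open("F1.pkl","wb"))
save(F["wrist"],"w1.png")
f=F["wrist"];print("cam at",-np.array(f["R"]).T@np.array(f["t"]).ravel())
cv2.imwrite("pics/s1.png",np.hstack([F["scene"]["frame"],f["frame"]])[:,:,::-1][:, ::1])
cv2.imwrite("pics/s1.png",cv2.resize(cv2.imread("pics/s1.png"),(800,300)))
```

```text
1.35 [ 504.5072102  -168.64557817  330.01561347] [-3.14126727e+00  1.10375081e-04  1.60473967e+00] [ 0.52  0.44 -0.35  1.81  0.19  0.93  0.11]
cam at [502.47749169 -96.74237133 410.47544429]
```

View pics/w1.png

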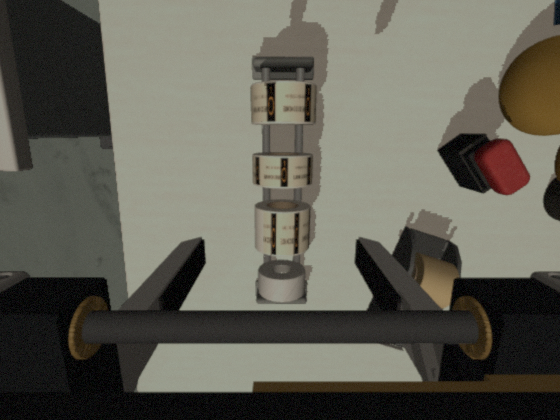

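The wrist view shows the rack upright: mid at (283,103), narrow (282,170), wide (282,228) and collar (282,280). The fingers straddle the row.

```bash
cat > meas.py <<'E'
from h import *
def rackmeas(f,boxes):
    P=cloud(f); v,u=np.mgrid[0:420,0:560]
    for n,(a,b,c,d,rad,zc) in boxes.items():
        m=(u>=a)&(u<b)&(v>=c)&(v<d)&(f["z_map"]>0)&(P[...,2]>zc+8)&(P[...,2]<zc+rad+10)
        q=P[m]
        # circle fit in (x,z) plane of top surface, known radius: least squares on x only via symmetric ext.
        from scipy.optimize import least_squares
        s=least_squares(lambda p:np.hypot(q[:,0]-p[0]-p[2]*(q[:,1]-q[:,1].mean()),q[:,2]-p[1])-rad,[q[:,0].mean(),zc,0],loss="soft_l1")
        y=np.percentile(q[:,1],[1,99]); print(n,len(q),"x,z,slope",s.x.round(3),"y",y.round(1),y.mean().round(1),"w",np.ptp(y).round(1))
E
python3 - <<'E'
from meas import *
import pickle
F=pickle.load(open("F1.pkl","rb"))
rackmeas(F["wrist"],dict(mid=(240,325,75,130,35,62.6),nar=(240,325,145,195,34,61.5),wide=(240,325,198,256,33,60.3),col=(240,325,258,302,30,56.7)))
P=cloud(F["wrist"]);q=P[350:,:] 
# top-cam estimates of the arbor
f=pickle.load(open("F.pkl","rb"))["top"]; P=cloud(f)
v,u=np.mgrid[0:420,0:560]; ok=(f["z_map"]>0)
m=ok&(u>180)&(u<252)&(v>170)&(v<200)&(P[...,2]>136)&(P[...,2]<158); 
for k in range(180,250,4):
    mm=m&(u>=k)&(u<k+4); q=P[mm]
    if len(q): print(k,len(q),np.round([q[:,0].mean(),q[:,1].mean(),q[:,0].min(),q[:,0].max(),q[:,2].max()],1))
q=P[m];print("ymin",q[:,1].min())
m=ok&(u>160)&(u<230)&(v>170)&(v<225)&(P[...,2]>8)&(P[...,2]<20);print("base",cv2.minAreaRect(P[m][:,:2].astype(np.float32)),P[m][:,2].mean())
S=F["scene"];PS=cloud(S);ok=S["z_map"]>0
m=ok&(abs(PS[...,0]-620)<40)&(PS[...,1]>40)&(PS[...,1]<225)&(abs(PS[...,2]-140)<14);q=PS[m];print("scene",len(q))
if len(q):
    for y in range(50,220,20):
        w=q[abs(q[:,1]-y)<6]; 
        if len(w):print(y,len(w),w.mean(0).round(1),w.min(0).round(1),w.max(0).round(1))
    print(q.min(0))
E
```

```text
mid 2729 x,z,slope [ 5.05075e+02  6.06220e+01 -3.50000e-02] y [-87.8 -47.9] -67.8 w 39.8
nar 1927 x,z,slope [ 5.06287e+02  5.99060e+01 -2.90000e-02] y [-152.8 -119. ] -135.9 w 33.8
wide 2520 x,z,slope [ 5.08556e+02  5.85730e+01 -2.40000e-02] y [-230.  -178.6] -204.3 w 51.3
col 1258 x,z,slope [ 5.10251e+02  5.49480e+01 -3.30000e-02] y [-291.3 -261.3] -276.3 w 30.1
180 19 [596.4 286.8 587.9 604.3 151. ]
184 25 [597.9 277.1 590.1 607.1 149.5]
188 24 [599.7 266.3 592.6 607.1 155.3]
192 26 [602.  256.  594.  610.2 151.4]
196 26 [603.5 244.6 596.1 612.9 151.9]
200 23 [605.3 234.3 599.1 612.7 150.9]
204 26 [607.7 223.5 599.8 615.8 151.7]
208 25 [609.6 212.4 602.4 618.5 150.7]
212 25 [611.8 201.5 604.8 622.1 152.2]
216 25 [613.9 191.  605.7 621.2 150.4]
220 26 [615.8 180.1 608.3 624.4 150.8]
224 25 [617.6 169.1 610.4 627.1 151.9]
228 25 [619.7 158.6 611.8 627.6 151.4]
232 25 [621.9 147.6 613.8 630.3 150.7]
236 26 [623.8 136.5 616.6 633.3 151. ]
240 24 [626.  125.9 619.2 633.  151.1]
244 9 [626.2 118.5 619.7 633.7 146.7]
ymin 116.58864427905402
base ((599.2177734375, 280.1746826171875), (150.48509216308594, 170.47317504882812), 1.130831003189087) 12.560834186200752
scene 163
110 1 [624.2 115.  148.6] [624.2 115.  148.6] [624.2 115.  148.6]
130 19 [623.3 130.  145.2] [617.1 124.4 136.4] [632.5 135.2 149.6]
150 17 [620.7 150.4 144.7] [614.5 144.1 136.5] [631.3 155.8 151.4]
170 16 [616.3 169.5 144.5] [610.1 165.3 136.2] [624.  175.3 149.4]
190 18 [612.7 190.7 145. ] [606.3 185.7 138.5] [621.  195.6 151.2]
210 18 [608.3 209.2 145.5] [600.6 204.1 134.6] [617.5 215.3 151.5]
[599.7400806  115.04904963 134.5787192 ]
```

Run:
```python
from plan import *
plan((504,-170,330,1.6),[(508.4,-204.5,250,1.601,0,2),(508.4,-204.5,138.3,1.601,0,3),(508.4,-204.5,138.3,1.601,255,5),(508.4,-204.5,240,1.601,255,3),(638.4,66,235,1.757,255,7)])
```

```text
{"dr": [[0, 0, -0.0], [0, 0, -0.001], [0, 0, -0.001], [0, 0, -0.001], [0, 0, -0.001]], "translation": [[-17.3, 1.7, 40.0], [-34.6, 3.4, 80.0], [-34.6, 3.4, 117.2], [-34.6, 3.4, 154.5], [-34.6, 3.4, 191.7]], "hand": [0, 0, 0, 0, 0]}

{"dr": [[0, 0, -0.0], [0, 0, -0.0], [0, 0, -0.0], [0, 0, -0.0], [0, 0, -0.0]], "translation": [[0.0, 0.0, 0.0], [0.0, 0.0, 0.0], [0.0, 0.0, 0.0], [0.0, 0.0, 0.0], [0.0, 0.0, 0.0]], "hand": [255, 255, 255, 255, 255]}

{"dr": [[0, 0, -0.0], [0, 0, -0.0], [0, 0, -0.0], [0, 0, -0.022], [0, 0, -0.045]], "translation": [[0.0, 0.0, -33.9], [0.0, 0.0, -67.8], [0.0, 0.0, -101.7], [38.1, 19.7, -101.0], [76.1, 39.5, -100.3]], "hand": [255, 255, 255, 255, 255]}

{"dr": [[0, 0, -0.022], [0, 0, -0.045], [0, 0, -0.067], [0, 0, -0.089], [0, 0, -0.111]], "translation": [[37.1, 21.4, 0.7], [74.3, 42.8, 1.4], [111.4, 64.2, 2.1], [148.6, 85.6, 2.9], [185.7, 107.0, 3.6]], "hand": [255, 255, 255, 255, 255]}

steps max 43.6 end [638.4    66.    235.      1.757]
```

Emit:
arm_command(dr=[[0,0,0],[0,0,-0.001],[0,0,-0.001],[0,0,-0.001],[0,0,-0.001]], translation=[[-17.3,1.7,40],[-34.6,3.4,80],[-34.6,3.4,117],[-34.6,3.4,154.5],[-34.6,3.4,191.7]], hand=[0,0,0,0,0])

```text
time: 2.08
tcp_pos: [507.8, -205.3, 136.9]
tool_rot: [-3.141, 0.0, 1.6]
force: [0.6, 0.2, -0.5]
gripper_width: 94.0
finger_force: 0.0
```

Emit:
arm_command(dr=[[0,0,0],[0,0,0],[0,0,0],[0,0,0],[0,0,0]], translation=[[0,0,0],[0,0,0],[0,0,0],[0,0,0],[0,0,0]], hand=[0,255,255,255,255], squeeze=15)

```text
time: 2.7
tcp_pos: [508.3, -204.8, 139.4]
tool_rot: [3.141, 0.001, 1.602]
force: [-2.2, -0.6, 7.5]
gripper_width: 65.4
finger_force: 15.0
```

Emit:
arm_command(dr=[[0,0,0],[0,0,0],[0,0,0],[0,0,-0.022],[0,0,-0.045]], translation=[[0,0,-33.9],[0,0,-67.8],[0,0,-101.7],[38.1,19.7,-101],[76.1,39.5,-100.3]], hand=[255,255,255,255,255])

```text
time: 3.32
tcp_pos: [546.0, -127.0, 239.5]
tool_rot: [3.14, 0.001, 1.645]
force: [0.4, -1.5, -1.4]
gripper_width: 65.4
finger_force: 15.0
```

Emit:
arm_command(dr=[[0,0,-0.022],[0,0,-0.045],[0,0,-0.067],[0,0,-0.089],[0,0,-0.111]], translation=[[37.1,21.4,0.7],[74.3,42.8,1.4],[111.4,64.2,2.1],[148.6,85.6,2.9],[185.7,107,3.6]], hand=[255,255,255,255,255])

```text
time: 3.95
tcp_pos: [638.5, 67.2, 235.1]
tool_rot: [3.142, 0.0, 1.758]
force: [0.2, 0.9, -1.2]
gripper_width: 65.4
finger_force: 15.0
```

Emit:
arm_command(dr=[[0,0,0],[0,0,0]], translation=[[0,0,0],[0,0,0]], hand=[255,255])

```text
time: 4.2
tcp_pos: [637.7, 65.3, 234.8]
tool_rot: [-3.14, 0.001, 1.758]
force: [-0.1, -0.1, -0.4]
gripper_width: 65.0
finger_force: 15.0
```

Run:
```python
from h import *
import pickle
s=manip.read_state();print(s["time"],s["tcp_pos"],s["tool_rot"],s["gripper_width"],s["force"])
F={n:grab_frame(n) for n in ["wrist","scene"]};pickle.dump(F,open("F2.pkl","wb"))
cv2.imwrite("pics/w2.png",cv2.resize(np.hstack([F["scene"]["frame"],F["wrist"]["frame"]])[:,:,::-1],(800,300),interpolation=cv2.INTER_AREA))
```

```text
4.2 [637.67977387  65.32390873 234.77103079] [-3.14049036e+00  8.98704564e-04  1.75760284e+00] 64.95089630825133 [-0.08156402 -0.14510136 -0.42636065]
```

View pics/w2.png

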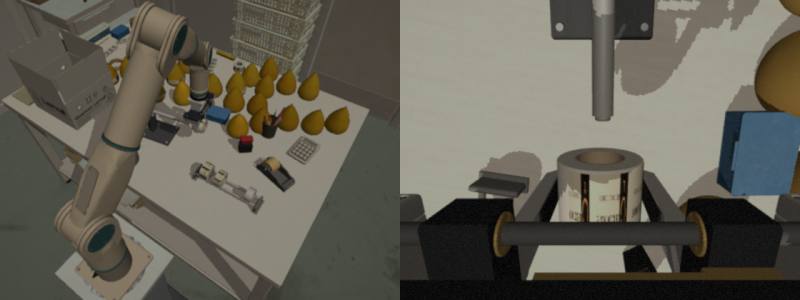

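The wrist view shows the arbor tip at about (283,165) and the held roll with its bore at about (282,222), so they are nearly in line. Next I'll measure both in the same camera.

```bash
cat > rel.py <<'E'
# relative measurement in wrist camera: axis of arbor and held roll, in frame T (arbor dir yaw), origin world
from h import *
from scipy.optimize import least_squares
def cyl(q,ax,rad,c0):  # q in rotated frame (lateral x', along y', z); fit lateral, z + slopes
    return least_squares(lambda p:np.hypot(q[:,0]-p[0]-p[2]*(q[:,1]-q[:,1].mean()),q[:,2]-p[1]-p[3]*(q[:,1]-q[:,1].mean()))-rad,[c0[0],c0[1],0,0],loss="soft_l1").x
def rel(f,yaw,tcp,rad,width,zr=None):
    P=cloud(f);c,s=np.cos(yaw),np.sin(yaw)
    L=P.copy();L[...,0]=c*(P[...,0]-tcp[0])+s*(P[...,1]-tcp[1]);L[...,1]=-s*(P[...,0]-tcp[0])+c*(P[...,1]-tcp[1])
    ok=(f["z_map"]>0)
    m=ok&(abs(L[...,0])<14)&(L[...,1]>25)&(L[...,2]>128)&(L[...,2]<160)&(L[...,1]<250)
    if zr: m&=(L[...,1]>zr)
    q=L[m];a=cyl(q,1,8.5,(0,140));y=np.percentile(q[:,1],[.5,99.5])
    print("arbor n",len(q),"lat@mean,z,slopes",a.round(3),"y range",y.round(1),"meany",q[:,1].mean().round(1),"lat@tip",(a[0]+a[2]*(y[0]-q[:,1].mean())).round(2))
    zc=tcp[2]-78
    m=ok&(abs(L[...,0])<rad*.8)&(abs(L[...,1])<width/2+4)&(L[...,2]>zc+rad*.55)&(L[...,2]<zc+rad+8)
    q=L[m];b=cyl(q,1,rad,(0,zc));y=np.percentile(q[:,1],[1,99]);print("roll n",len(q),b.round(3),"y",y.round(1))
E
python3 - <<'E'
from rel import *
import pickle
f=pickle.load(open("F2.pkl","rb"))["wrist"];s=manip.read_state()
rel(f,.187,s["tcp_pos"],33,52)
E
```

```text
arbor n 5555 lat@mean,z,slopes [2.6070e+00 1.3837e+02 8.0000e-03 2.0000e-03] y range [ 25.4 135.5] meany 93.8 lat@tip 2.07
roll n 7840 [ 5.45000e-01  1.53748e+02  7.00000e-03 -2.40000e-02] y [-11.7  26.8]
```

Run:
```python
from plan import *
d=np.array([-.178,.984]);p=np.array([639.7,66.2]);y=1.75
g=lambda t:(*(p+t*d),219.5,y)
plan((638.4,66,235,1.757),[(*g(0),255,2),(*g(60),255,3),(*g(200),255,7),(*g(213),255,3)])
```

```text
{"dr": [[0, 0, 0.004], [0, 0, 0.007], [0, 0, 0.007], [0, 0, 0.007], [0, 0, 0.007]], "translation": [[-0.0, 0.7, 7.8], [-0.0, 1.3, 15.5], [20.0, 1.5, 15.5], [40.0, 1.6, 15.5], [60.0, 1.7, 15.5]], "hand": [255, 255, 255, 255, 255]}

{"dr": [[0, 0, -0.0], [0, 0, -0.0], [0, 0, -0.0], [0, 0, -0.0], [0, 0, -0.0]], "translation": [[20.0, 0.0, 0.0], [40.0, 0.0, 0.0], [60.0, 0.0, 0.0], [80.0, 0.0, 0.0], [100.0, 0.0, 0.0]], "hand": [255, 255, 255, 255, 255]}

{"dr": [[0, 0, -0.0], [0, 0, -0.0], [0, 0, -0.0], [0, 0, -0.0], [0, 0, -0.0]], "translation": [[20.0, 0.0, 0.0], [40.0, 0.0, 0.0], [44.3, 0.0, 0.0], [48.7, 0.0, 0.0], [53.0, 0.0, 0.0]], "hand": [255, 255, 255, 255, 255]}

steps max 20.0 end [601.786 275.792 219.5     1.75 ]
```

Emit:
arm_command(dr=[[0,0,0.004],[0,0,0.007],[0,0,0.007],[0,0,0.007],[0,0,0.007]], translation=[[0,0.7,7.8],[0,1.3,15.5],[15,1.5,15.5],[35,1.6,15.5],[60,1.7,15.5]], hand=[255,255,255,255,255])

```text
time: 4.92
tcp_pos: [628.3, 127.5, 219.8]
tool_rot: [3.141, -0.001, 1.752]
force: [-0.7, -0.2, -1.5]
gripper_width: 65.3
finger_force: 15.0
```

Run:
```python
from rel import *
s=manip.read_state();print(s["tcp_pos"],s["force"],s["torque"])
rel(grab_frame("wrist"),.179,s["tcp_pos"],33,52,40)
```

```text
[628.26078592 127.54082911 219.84850863] [-0.69747556 -0.21767936 -1.49114921] [-0.01871262 -0.12796563  0.02015118]
arbor n 6641 lat@mean,z,slopes [-3.93000e-01  1.38409e+02 -5.00000e-03  1.00000e-03] y range [ 40.6 128.9] meany 87.9 lat@tip -0.14
roll n 7905 [ 4.7000e-01  1.3885e+02  5.0000e-03 -2.3000e-02] y [-12.6  25.8]
```

Emit:
arm_command(dr=[[0,0,0],[0,0,-0.002],[0,0,-0.003],[0,0,-0.003],[0,0,-0.003]], translation=[[20,-0.3,0],[40,-0.6,0],[60,-0.8,0],[80,-1,0],[100,-1.1,0]], hand=[255,255,255,255,255])

```text
time: 5.6
tcp_pos: [609.4, 224.9, 219.6]
tool_rot: [3.142, -0.0, 1.754]
force: [0.1, -0.9, -0.9]
gripper_width: 65.8
finger_force: 15.0
```

Emit:
arm_command(dr=[[0,0,0],[0,0,0],[0,0,0],[0,0,0],[0,0,0]], translation=[[15,-0.1,0],[28,-0.1,0],[36,-0.2,0],[42,-0.2,0],[45,-0.2,0]], hand=[255,255,255,255,255])

```text
time: 6.22
tcp_pos: [601.3, 267.7, 219.6]
tool_rot: [3.142, 0.0, 1.753]
force: [-0.7, 0.2, -1.1]
gripper_width: 65.3
finger_force: 15.0
```

Emit:
arm_command(dr=[[0,0,0],[0,0,0]], translation=[[3,0,0],[6,0,0]], hand=[255,255])

```text
time: 6.48
tcp_pos: [600.3, 273.1, 219.6]
tool_rot: [3.142, 0.001, 1.753]
force: [1.5, -4.0, -3.0]
gripper_width: 65.3
finger_force: 15.0
```

Emit:
arm_command(dr=[[0,0,0],[0,0,0]], translation=[[1.5,0,0],[1.5,0,0]], hand=[255,255])

```text
time: 6.72
tcp_pos: [600.4, 273.3, 219.5]
tool_rot: [-3.141, 0.003, 1.753]
force: [1.1, -4.5, 0.2]
gripper_width: 65.2
finger_force: 15.0
```

Run:
```python
from rel import *
s=manip.read_state();print(s["tcp_pos"],s["force"])
f=grab_frame("wrist");save(f,"w3.png")
```

```text
[600.37728102 273.28643479 219.46042775] [ 1.08926039 -4.52769942  0.19069838]
```

View pics/w3.png

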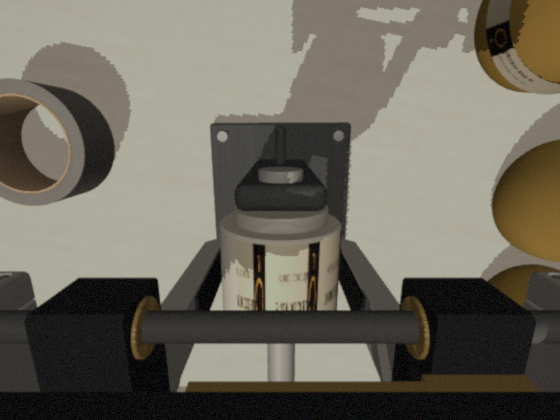

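The wide roll is up against the disc, with about 4.5 N of contact force. Next I'll release it and fetch the mid roll.

Run:
```python
from plan import *
a=(600.4,275,219.5,1.753)
plan(a,[(*a,0,3),(600.4,275,300,1.753,0,2),(505.1,-68,250,1.601,0,7),(505.1,-68,140.6,1.601,0,3),(505.1,-68,140.6,1.601,0,1),(505.1,-68,140.6,1.601,255,4)])
```

```text
{"dr": [[0, 0, -0.0], [0, 0, -0.0], [0, 0, -0.0], [0, 0, -0.0], [0, 0, -0.0]], "translation": [[0.0, 0.0, 0.0], [0.0, 0.0, 0.0], [0.0, 0.0, 0.0], [0.0, 0.0, -40.2], [0.0, 0.0, -80.5]], "hand": [0, 0, 0, 0, 0]}

{"dr": [[0, 0, 0.022], [0, 0, 0.043], [0, 0, 0.065], [0, 0, 0.087], [0, 0, 0.109]], "translation": [[-45.7, -22.3, 7.1], [-91.4, -44.5, 14.3], [-137.2, -66.8, 21.4], [-182.9, -89.1, 28.6], [-228.6, -111.3, 35.7]], "hand": [0, 0, 0, 0, 0]}

{"dr": [[0, 0, 0.022], [0, 0, 0.043], [0, 0, 0.043], [0, 0, 0.043], [0, 0, 0.043]], "translation": [[-47.9, -17.2, 7.1], [-95.7, -34.4, 14.3], [-95.7, -34.4, 50.8], [-95.7, -34.4, 87.2], [-95.7, -34.4, 123.7]], "hand": [0, 0, 0, 0, 0]}

{"dr": [[0, 0, -0.0], [0, 0, -0.0], [0, 0, -0.0], [0, 0, -0.0], [0, 0, -0.0]], "translation": [[0.0, 0.0, -0.0], [0.0, 0.0, -0.0], [0.0, 0.0, -0.0], [0.0, 0.0, -0.0], [0.0, 0.0, -0.0]], "hand": [0, 255, 255, 255, 255]}

steps max 51.4 end [505.1   -68.    140.6     1.601]
```

Emit:
arm_command(dr=[[0,0,0],[0,0,0],[0,0,0],[0,0,0],[0,0,0]], translation=[[0,0,0],[0,0,0],[0,0,0],[0,0,0],[0,0,0]], hand=[0,0,0,0,0])

```text
time: 7.4
tcp_pos: [599.9, 275.2, 219.6]
tool_rot: [3.141, -0.0, 1.754]
force: [-0.7, 0.6, 0.1]
gripper_width: 94.0
finger_force: 0.0
```

Run:
```python
from rel import *
s=manip.read_state();print(s["tcp_pos"],s["force"])
f=grab_frame("wrist");rel(f,.183,s["tcp_pos"],33,52)
```

```text
[599.87645771 275.24549928 219.62044913] [-0.65075636  0.58212873  0.12811535]
arbor n 2667 lat@mean,z,slopes [ 9.80000e-02  1.45996e+02  6.80000e-02 -4.61000e-01] y range [28.  51.4] meany 40.8 lat@tip -0.77
roll n 6850 [ 9.17000e-01  1.34056e+02  0.00000e+00 -6.80000e-02] y [-13.6  29.5]
```

Emit:
arm_command(dr=[[0,0,0],[0,0,0]], translation=[[0,0,-40.2],[0,0,-80.5]], hand=[0,0])

```text
time: 7.7
tcp_pos: [599.7, 275.0, 300.6]
tool_rot: [-3.14, 0.0, 1.754]
force: [1.1, 0.4, -0.8]
gripper_width: 94.2
finger_force: 0.0
```

Emit:
arm_command(dr=[[0,0,0.022],[0,0,0.043],[0,0,0.065],[0,0,0.087],[0,0,0.109]], translation=[[-45.7,-22.3,7.1],[-91.4,-44.5,14.3],[-137.2,-66.8,21.4],[-182.9,-89.1,28.6],[-228.6,-111.3,35.7]], hand=[0,0,0,0,0])

```text
time: 8.32
tcp_pos: [531.6, 28.5, 264.4]
tool_rot: [3.141, 0.0, 1.644]
force: [0.7, -1.3, 0.6]
gripper_width: 93.8
finger_force: 0.0
```

Emit:
arm_command(dr=[[0,0,0.022],[0,0,0.043],[0,0,0.043],[0,0,0.043],[0,0,0.043]], translation=[[-47.9,-17.2,7.1],[-95.7,-34.4,14.3],[-95.7,-34.4,50.8],[-95.7,-34.4,87.2],[-95.7,-34.4,123.7]], hand=[0,0,0,0,0])

```text
time: 8.95
tcp_pos: [505.2, -68.2, 140.0]
tool_rot: [3.14, -0.0, 1.601]
force: [1.0, -0.7, -0.6]
gripper_width: 93.9
finger_force: 0.0
```

Emit:
arm_command(dr=[[0,0,0],[0,0,0],[0,0,0],[0,0,0],[0,0,0]], translation=[[0,0,0],[0,0,0],[0,0,0],[0,0,0],[0,0,0]], hand=[0,255,255,255,255])

```text
time: 9.57
tcp_pos: [505.0, -68.2, 141.7]
tool_rot: [3.141, 0.001, 1.602]
force: [-1.3, 0.1, 6.5]
gripper_width: 68.2
finger_force: 15.0
```

Run:
```python
from plan import *
d=np.array([-.183,.983]);tip=np.array([595.6,298.9])-185*d
# measured-based arbor point -> roll centre 45 beyond tip
p=np.array([600.0,274.3])-185*d  # roll centre here is 211 from root
print(p)
plan((505.1,-68,140.6,1.601),[(505.1,-68,240,1.601,255,3),(*p,225,1.754,255,4),(*p,219.5,1.754,255,3)])
```

```text
[633.855  92.445]
{"dr": [[0, 0, -0.0], [0, 0, -0.0], [0, 0, -0.0], [0, 0, -0.038], [0, 0, -0.077]], "translation": [[0.0, 0.0, -33.1], [0.0, 0.0, -66.3], [0.0, 0.0, -99.4], [39.1, 33.4, -95.6], [78.2, 66.8, -91.9]], "hand": [255, 255, 255, 255, 255]}

{"dr": [[0, 0, -0.038], [0, 0, -0.077], [0, 0, -0.077], [0, 0, -0.077], [0, 0, -0.077]], "translation": [[36.5, 36.3, 3.8], [72.9, 72.6, 7.5], [72.9, 72.6, 9.3], [72.9, 72.6, 11.2], [72.9, 72.6, 13.0]], "hand": [255, 255, 255, 255, 255]}

steps max 51.6 end [633.855  92.445 219.5     1.754]
```

Run:
```python
from plan import *
plan((505.1,-68,140.6,1.601),[(505.1,-68,240,1.601,255,3),(636.6,77.7,230,1.754,255,4),(636.6,77.7,222,1.754,255,3)])
```

```text
{"dr": [[0, 0, -0.0], [0, 0, -0.0], [0, 0, -0.0], [0, 0, -0.038], [0, 0, -0.077]], "translation": [[0.0, 0.0, -33.1], [0.0, 0.0, -66.3], [0.0, 0.0, -99.4], [35.4, 34.0, -96.9], [70.8, 67.9, -94.4]], "hand": [255, 255, 255, 255, 255]}

{"dr": [[0, 0, -0.038], [0, 0, -0.077], [0, 0, -0.077], [0, 0, -0.077], [0, 0, -0.077]], "translation": [[32.7, 36.6, 2.5], [65.4, 73.1, 5.0], [65.4, 73.1, 7.7], [65.4, 73.1, 10.3], [65.4, 73.1, 13.0]], "hand": [255, 255, 255, 255, 255]}

steps max 49.1 end [636.6    77.7   222.      1.754]
```

Emit:
arm_command(dr=[[0,0,0],[0,0,0],[0,0,0],[0,0,-0.038],[0,0,-0.077]], translation=[[0,0,-33.1],[0,0,-66.3],[0,0,-99.4],[35.4,34,-97],[70.8,67.9,-94.4]], hand=[255,255,255,255,255])

```text
time: 10.2
tcp_pos: [571.5, 5.0, 236.1]
tool_rot: [3.14, 0.001, 1.678]
force: [1.1, 0.6, -1.2]
gripper_width: 69.0
finger_force: 15.0
```

Emit:
arm_command(dr=[[0,0,-0.038],[0,0,-0.077],[0,0,-0.077],[0,0,-0.077],[0,0,-0.077]], translation=[[32.7,36.6,2.5],[65.4,73.1,5],[65.4,73.1,7.7],[65.4,73.1,13],[65.4,73.1,13]], hand=[255,255,255,255,255])

```text
time: 10.82
tcp_pos: [635.1, 76.0, 221.4]
tool_rot: [-3.139, 0.001, 1.754]
force: [0.2, 0.3, -1.3]
gripper_width: 68.7
finger_force: 15.0
```

Run:
```python
from rel import *
s=manip.read_state();print(s["tcp_pos"],s["force"],s["tool_rot"])
f=grab_frame("wrist");rel(f,.183,s["tcp_pos"],35,40,38)
```

```text
[635.11632276  76.04565331 221.44751783] [ 0.18134935  0.29745882 -1.33290404] [-3.13941538e+00  1.09916967e-03  1.75399447e+00]
arbor n 6443 lat@mean,z,slopes [ 2.67900e+00  1.38386e+02 -2.00000e-03  3.00000e-03] y range [ 41.8 129.3] meany 89.1 lat@tip 2.77
roll n 7157 [-1.57000e-01  1.39818e+02 -6.00000e-03 -2.80000e-02] y [-12.3  20.5]
```

Emit:
arm_command(dr=[[0,0,0],[0,0,0],[0,0,0]], translation=[[0,1.8,1.2],[0,1.8,1.2],[0,1.8,1.2]], hand=[255,255,255])

```text
time: 11.25
tcp_pos: [637.9, 78.0, 221.0]
tool_rot: [3.141, 0.0, 1.756]
force: [-0.1, 0.5, 0.0]
gripper_width: 68.3
finger_force: 15.0
```

Run:
```python
from rel import *
s=manip.read_state();print(s["tcp_pos"],s["force"],s["tool_rot"])
f=grab_frame("wrist");rel(f,.183,s["tcp_pos"],35,40,38)
```

```text
[637.90417319  78.01330431 221.02402113] [-0.12247514  0.45517945  0.02406505] [3.14137151e+00 1.16231494e-05 1.75551477e+00]
arbor n 6533 lat@mean,z,slopes [-4.07000e-01  1.38385e+02 -2.00000e-03  3.00000e-03] y range [ 40.3 129.5] meany 88.5 lat@tip -0.3
roll n 7168 [ 1.8000e-02  1.3945e+02 -5.0000e-03 -2.5000e-02] y [-12.2  20.6]
```

Emit:
arm_command(dr=[[0,0,0],[0,0,0],[0,0,0],[0,0,0],[0,0,0]], translation=[[10,-0.3,0.8],[25,-0.3,0.8],[45,-0.4,0.8],[70,-0.5,0.8],[95,-0.6,0.8]], hand=[255,255,255,255,255])

```text
time: 11.92
tcp_pos: [619.1, 174.1, 220.2]
tool_rot: [3.141, -0.001, 1.757]
force: [-0.5, -0.8, -1.7]
gripper_width: 68.6
finger_force: 15.0
```

Emit:
arm_command(dr=[[0,0,0],[0,0,0],[0,0,0],[0,0,0],[0,0,0]], translation=[[20,0,0],[37,0,0],[47,-0.1,0],[53,-0.1,0],[57,-0.1,0]], hand=[255,255,255,255,255])

```text
time: 12.55
tcp_pos: [609.4, 226.9, 220.0]
tool_rot: [-3.141, 0.001, 1.755]
force: [0.2, -0.6, -1.2]
gripper_width: 68.6
finger_force: 15.0
```

Emit:
arm_command(dr=[[0,0,0],[0,0,0]], translation=[[2,0,0],[3,0,0]], hand=[255,255])

```text
time: 12.8
tcp_pos: [609.3, 227.4, 219.9]
tool_rot: [-3.141, 0.004, 1.754]
force: [1.0, -5.9, 0.7]
gripper_width: 68.8
finger_force: 15.0
```

Emit:
arm_command(dr=[[0,0,0],[0,0,0],[0,0,0],[0,0,0],[0,0,0]], translation=[[-2,0,0],[-2,0,0],[-2,0,0],[-2,0,0],[-2,0,0]], hand=[0,0,0,0,0])

```text
time: 13.42
tcp_pos: [609.0, 228.7, 220.1]
tool_rot: [3.141, -0.0, 1.756]
force: [-0.8, -0.4, -0.1]
gripper_width: 94.0
finger_force: 0.0
```

Run:
```python
from rel import *
from plan import *
s=manip.read_state();print(s["tcp_pos"],s["force"])
f=grab_frame("wrist");rel(f,.183,s["tcp_pos"],35,40,38)
a=(609.5,228.2,220,1.754)
plan(a,[(*a[:2],300,1.754,0,2),(506.3,-136,250,1.601,0,7),(506.3,-136,138.8,1.601,0,4),(506.3,-136,138.8,1.601,0,1),(506.3,-136,138.8,1.601,255,4)])
```

```text
[609.02994139 228.65538269 220.11765595] [-0.83754205 -0.41014511 -0.1089336 ]
arbor n 2489 lat@mean,z,slopes [ 1.60000e-02  1.45818e+02  3.50000e-02 -4.04000e-01] y range [72.6 98.5] meany 88.2 lat@tip -0.52
roll n 5413 [ 1.73500e+00  1.32066e+02 -2.20000e-02  1.00000e-02] y [-13.8  23.7]
{"dr": [[0, 0, -0.0], [0, 0, -0.0], [0, 0, 0.022], [0, 0, 0.044], [0, 0, 0.066]], "translation": [[0.0, 0.0, -40.0], [0.0, 0.0, -80.0], [-48.5, -24.0, -72.9], [-96.9, -47.9, -65.7], [-145.4, -71.9, -58.6]], "hand": [0, 0, 0, 0, 0]}

{"dr": [[0, 0, 0.022], [0, 0, 0.044], [0, 0, 0.066], [0, 0, 0.087], [0, 0, 0.087]], "translation": [[-49.9, -20.7, 7.1], [-99.9, -41.5, 14.3], [-149.8, -62.2, 21.4], [-199.8, -83.0, 28.6], [-199.8, -83.0, 56.4]], "hand": [0, 0, 0, 0, 0]}

{"dr": [[0, 0, -0.0], [0, 0, -0.0], [0, 0, -0.0], [0, 0, -0.0], [0, 0, -0.0]], "translation": [[0.0, 0.0, 27.8], [0.0, 0.0, 55.6], [0.0, 0.0, 83.4], [0.0, 0.0, 83.4], [0.0, 0.0, 83.4]], "hand": [0, 0, 0, 0, 255]}

{"dr": [[0, 0, -0.0], [0, 0, -0.0], [0, 0, -0.0]], "translation": [[0.0, 0.0, 0.0], [0.0, 0.0, 0.0], [0.0, 0.0, 0.0]], "hand": [255, 255, 255]}

steps max 54.5 end [ 506.3   -136.     138.8      1.601]
```

Emit:
arm_command(dr=[[0,0,0],[0,0,0],[0,0,0.022],[0,0,0.044],[0,0,0.066]], translation=[[0,0,-40],[0,0,-80],[-48.5,-24,-73],[-97,-48,-65.7],[-145.4,-71.9,-58.6]], hand=[0,0,0,0,0])

```text
time: 14.1
tcp_pos: [564.6, 70.8, 278.7]
tool_rot: [3.141, 0.0, 1.689]
force: [0.7, -0.5, -0.0]
gripper_width: 94.1
finger_force: 0.0
```

Emit:
arm_command(dr=[[0,0,0.022],[0,0,0.044],[0,0,0.066],[0,0,0.087],[0,0,0.087]], translation=[[-50,-20.7,7.1],[-100,-41.5,14.3],[-150,-62.2,21.4],[-199.8,-83,28.6],[-199.8,-83,56.4]], hand=[0,0,0,0,0])

```text
time: 14.72
tcp_pos: [505.7, -141.8, 223.0]
tool_rot: [3.139, 0.004, 1.594]
force: [0.3, 0.3, -0.0]
gripper_width: 94.3
finger_force: 0.0
```

Emit:
arm_command(dr=[[0,0,0],[0,0,0],[0,0,0],[0,0,0],[0,0,0]], translation=[[0,0,27.8],[0,0,55.6],[0,0,83.4],[0,0,83.4],[0,0,83.4]], hand=[0,0,0,0,255])

```text
time: 15.35
tcp_pos: [507.0, -135.9, 139.7]
tool_rot: [3.14, 0.0, 1.603]
force: [0.4, 0.5, -0.0]
gripper_width: 86.8
finger_force: 0.0
```

Emit:
arm_command(dr=[[0,0,0],[0,0,0],[0,0,0]], translation=[[0,0,0],[0,0,0],[0,0,0]], hand=[255,255,255])

```text
time: 15.72
tcp_pos: [506.1, -136.1, 139.7]
tool_rot: [-3.141, 0.001, 1.603]
force: [-1.8, 0.7, 6.8]
gripper_width: 67.5
finger_force: 15.0
```

Run:
```python
from plan import *
g=(637.5,77.9)
plan((506.3,-136,138.8,1.601),[(506.3,-136,240,1.601,255,3),(*g,230,1.755,255,5),(*g,220.5,1.755,255,4)])
```

```text
{"dr": [[0, 0, -0.0], [0, 0, -0.0], [0, 0, -0.0], [0, 0, -0.031], [0, 0, -0.062]], "translation": [[0.0, 0.0, -33.7], [0.0, 0.0, -67.5], [0.0, 0.0, -101.2], [42.0, 27.5, -99.2], [83.9, 55.0, -97.2]], "hand": [255, 255, 255, 255, 255]}

{"dr": [[0, 0, -0.031], [0, 0, -0.062], [0, 0, -0.092], [0, 0, -0.092], [0, 0, -0.092]], "translation": [[40.2, 30.1, 2.0], [80.4, 60.1, 4.0], [120.6, 90.2, 6.0], [120.6, 90.2, 8.4], [120.6, 90.2, 10.8]], "hand": [255, 255, 255, 255, 255]}

{"dr": [[0, 0, -0.0], [0, 0, -0.0]], "translation": [[0.0, 0.0, 2.4], [0.0, 0.0, 4.8]], "hand": [255, 255]}

steps max 50.2 end [637.5    77.9   220.5     1.755]
```

Emit:
arm_command(dr=[[0,0,0],[0,0,0],[0,0,0],[0,0,-0.031],[0,0,-0.062]], translation=[[0,0,-33.7],[0,0,-67.5],[0,0,-101.2],[42,27.5,-99.2],[83.9,55,-97.2]], hand=[255,255,255,255,255])

```text
time: 16.35
tcp_pos: [559.5, -50.2, 236.9]
tool_rot: [3.14, 0.001, 1.663]
force: [1.1, -0.2, -1.8]
gripper_width: 67.6
finger_force: 15.0
```

Emit:
arm_command(dr=[[0,0,-0.031],[0,0,-0.062],[0,0,-0.092],[0,0,-0.092],[0,0,-0.092]], translation=[[40.2,30.1,2],[80.4,60.1,4],[120.6,90.2,6],[120.6,90.2,8.4],[120.6,90.2,10.8]], hand=[255,255,255,255,255])

```text
time: 16.98
tcp_pos: [636.7, 77.6, 224.7]
tool_rot: [-3.14, 0.001, 1.757]
force: [0.4, -1.1, -1.6]
gripper_width: 67.2
finger_force: 15.0
```

Emit:
arm_command(dr=[[0,0,0],[0,0,0],[0,0,0]], translation=[[0,0,4.8],[0,0,4.8],[0,0,4.8]], hand=[255,255,255])

```text
time: 17.35
tcp_pos: [637.2, 77.4, 220.7]
tool_rot: [3.141, 0.0, 1.756]
force: [0.8, -0.1, -1.0]
gripper_width: 67.9
finger_force: 15.0
```

Run:
```python
from rel import *
s=manip.read_state();print(s["tcp_pos"],s["force"],s["tool_rot"])
f=grab_frame("wrist");rel(f,.183,s["tcp_pos"],34,34,38)
```

```text
[637.18363626  77.44098294 220.66126623] [ 0.83965536 -0.13786924 -1.02511301] [3.14142766e+00 2.27559923e-04 1.75575977e+00]
arbor n 6540 lat@mean,z,slopes [ 3.97000e-01  1.38393e+02 -2.00000e-03  3.00000e-03] y range [ 40.7 129.3] meany 88.6 lat@tip 0.47
roll n 6444 [ 2.78000e-01  1.40442e+02  3.00000e-03 -4.80000e-02] y [-12.3  16.8]
```

Emit:
arm_command(dr=[[0,0,0],[0,0,0],[0,0,0],[0,0,0],[0,0,0]], translation=[[4,0,1.8],[15,0,1.8],[30,0,1.8],[50,-0.1,1.8],[70,-0.2,1.8]], hand=[255,255,255,255,255])

```text
time: 18.02
tcp_pos: [623.5, 149.2, 218.8]
tool_rot: [3.141, -0.001, 1.758]
force: [1.1, -0.2, -1.8]
gripper_width: 67.4
finger_force: 15.0
```

Emit:
arm_command(dr=[[0,0,0],[0,0,0],[0,0,0],[0,0,0],[0,0,0]], translation=[[20,0,0],[33,0,0],[41,-0.1,0],[45,-0.1,0],[46,-0.1,0]], hand=[255,255,255,255,255])

```text
time: 18.65
tcp_pos: [615.7, 191.5, 218.7]
tool_rot: [3.142, 0.001, 1.756]
force: [-0.1, -1.0, -0.9]
gripper_width: 67.4
finger_force: 15.0
```

Emit:
arm_command(dr=[[0,0,0],[0,0,0]], translation=[[2,0,0],[2.5,0,0]], hand=[255,255])

```text
time: 18.9
tcp_pos: [615.6, 191.9, 218.6]
tool_rot: [-3.141, 0.003, 1.755]
force: [0.4, -6.3, -0.5]
gripper_width: 67.3
finger_force: 15.0
```

Emit:
arm_command(dr=[[0,0,0],[0,0,0],[0,0,0],[0,0,0],[0,0,0]], translation=[[-2,0,0],[-2,0,0],[-2,0,0],[-2,0,0],[-2,0,0]], hand=[0,0,0,0,0])

```text
time: 19.52
tcp_pos: [615.3, 192.8, 218.7]
tool_rot: [3.142, -0.0, 1.757]
force: [-0.5, -1.0, -0.5]
gripper_width: 93.9
finger_force: 0.0
```

Run:
```python
from rel import *
from plan import *
s=manip.read_state();print(s["tcp_pos"],s["force"])
f=grab_frame("wrist");rel(f,.183,s["tcp_pos"],34,34,38)
a=(615.8,192.3,218.7,1.755)
plan(a,[(*a[:2],295,1.755,0,2),(510.2,-276.3,250,1.601,0,9),(510.2,-276.3,250,1.601,0,1),(510.2,-276.3,134,1.601,0,4),(510.2,-276.3,134,1.601,0,2),(510.2,-276.3,134,1.601,255,4)])
```

```text
[615.33103555 192.81105122 218.71188062] [-0.47702772 -1.00269601 -0.52121132]
arbor n 1474 lat@mean,z,slopes [ -0.253 147.505   0.377  -0.323] y range [109.1 125.9] meany 121.4 lat@tip -4.9
roll n 5595 [ 1.17700e+00  1.33155e+02  3.20000e-02 -8.00000e-03] y [-13.6  20.7]
{"dr": [[0, 0, -0.0], [0, 0, -0.0], [0, 0, 0.017], [0, 0, 0.034], [0, 0, 0.051]], "translation": [[0.0, 0.0, -38.2], [0.0, 0.0, -76.3], [-49.0, -21.1, -71.3], [-98.1, -42.1, -66.3], [-147.1, -63.2, -61.3]], "hand": [0, 0, 0, 0, 0]}

{"dr": [[0, 0, 0.017], [0, 0, 0.034], [0, 0, 0.051], [0, 0, 0.068], [0, 0, 0.086]], "translation": [[-50.1, -18.5, 5.0], [-100.1, -37.1, 10.0], [-150.2, -55.6, 15.0], [-200.2, -74.1, 20.0], [-250.3, -92.6, 25.0]], "hand": [0, 0, 0, 0, 0]}

{"dr": [[0, 0, 0.017], [0, 0, 0.017], [0, 0, 0.017], [0, 0, 0.017], [0, 0, 0.017]], "translation": [[-51.5, -14.2, 5.0], [-51.5, -14.2, 5.0], [-51.5, -14.2, 34.0], [-51.5, -14.2, 63.0], [-51.5, -14.2, 92.0]], "hand": [0, 0, 0, 0, 0]}

{"dr": [[0, 0, -0.0], [0, 0, -0.0], [0, 0, -0.0], [0, 0, -0.0], [0, 0, -0.0]], "translation": [[0.0, 0.0, 29.0], [0.0, 0.0, 29.0], [0.0, 0.0, 29.0], [0.0, 0.0, 29.0], [0.0, 0.0, 29.0]], "hand": [0, 0, 0, 255, 255]}

{"dr": [[0, 0, -0.0], [0, 0, -0.0]], "translation": [[0.0, 0.0, 0.0], [0.0, 0.0, 0.0]], "hand": [255, 255]}

steps max 53.6 end [ 510.2   -276.3    134.       1.601]
```

Emit:
arm_command(dr=[[0,0,0],[0,0,0],[0,0,0.017],[0,0,0.034],[0,0,0.051]], translation=[[0,0,-38.2],[0,0,-76.3],[-49,-21.1,-71.3],[-98.1,-42.1,-66.3],[-147.1,-63.2,-61.3]], hand=[0,0,0,0,0])

```text
time: 20.2
tcp_pos: [580.0, 34.9, 280.1]
tool_rot: [3.141, 0.0, 1.706]
force: [0.5, -0.5, -0.0]
gripper_width: 93.8
finger_force: 0.0
```

Emit:
arm_command(dr=[[0,0,0.017],[0,0,0.034],[0,0,0.051],[0,0,0.068],[0,0,0.086]], translation=[[-50,-18.5,5],[-100,-37,10],[-150,-55.6,15],[-200,-74,20],[-250.3,-92.6,25]], hand=[0,0,0,0,0])

```text
time: 20.82
tcp_pos: [522.0, -225.7, 255.0]
tool_rot: [3.141, 0.0, 1.619]
force: [0.4, 0.3, -0.4]
gripper_width: 94.4
finger_force: 0.0
```

Emit:
arm_command(dr=[[0,0,0.017],[0,0,0.017],[0,0,0.017],[0,0,0.017],[0,0,0.017]], translation=[[-51.5,-14.2,5],[-51.5,-14.2,5],[-51.5,-14.2,34],[-51.5,-14.2,63],[-51.5,-14.2,92]], hand=[0,0,0,0,0])

```text
time: 21.45
tcp_pos: [511.5, -274.9, 162.5]
tool_rot: [3.14, -0.001, 1.604]
force: [0.3, -0.5, -0.4]
gripper_width: 94.0
finger_force: 0.0
```

Emit:
arm_command(dr=[[0,0,0],[0,0,0],[0,0,0],[0,0,0],[0,0,0]], translation=[[0,0,29],[0,0,29],[0,0,29],[0,0,29],[0,0,29]], hand=[0,0,255,255,255])

```text
time: 22.08
tcp_pos: [511.2, -276.5, 135.0]
tool_rot: [3.14, 0.001, 1.603]
force: [1.0, -0.2, -0.6]
gripper_width: 67.4
finger_force: 0.0
```

Emit:
arm_command(dr=[[0,0,0],[0,0,0]], translation=[[0,0,0],[0,0,0]], hand=[255,255])

```text
time: 22.32
tcp_pos: [510.7, -276.4, 134.5]
tool_rot: [3.141, 0.0, 1.603]
force: [-1.2, 0.2, 4.4]
gripper_width: 58.4
finger_force: 15.0
```

Run:
```python
from plan import *
g=(637.5,77.9)
plan((510.2,-276.3,134,1.601),[(510.2,-276.3,240,1.601,255,3),(*g,228,1.755,255,8),(*g,220,1.755,255,4)])
```

```text
{"dr": [[0, 0, -0.0], [0, 0, -0.0], [0, 0, -0.0], [0, 0, -0.019], [0, 0, -0.038]], "translation": [[0.0, 0.0, -35.3], [0.0, 0.0, -70.7], [0.0, 0.0, -106.0], [43.8, 17.2, -104.5], [87.5, 34.5, -103.0]], "hand": [255, 255, 255, 255, 255]}

{"dr": [[0, 0, -0.019], [0, 0, -0.038], [0, 0, -0.058], [0, 0, -0.077], [0, 0, -0.096]], "translation": [[43.1, 18.9, 1.5], [86.2, 37.8, 3.0], [129.2, 56.7, 4.5], [172.3, 75.7, 6.0], [215.4, 94.6, 7.5]], "hand": [255, 255, 255, 255, 255]}

{"dr": [[0, 0, -0.019], [0, 0, -0.019], [0, 0, -0.019], [0, 0, -0.019], [0, 0, -0.019]], "translation": [[41.1, 23.0, 1.5], [41.1, 23.0, 3.5], [41.1, 23.0, 5.5], [41.1, 23.0, 7.5], [41.1, 23.0, 9.5]], "hand": [255, 255, 255, 255, 255]}

steps max 47.1 end [637.5    77.9   220.      1.755]
```

Emit:
arm_command(dr=[[0,0,0],[0,0,0],[0,0,0],[0,0,-0.019],[0,0,-0.038]], translation=[[0,0,-35.3],[0,0,-70.7],[0,0,-106],[43.8,17.2,-104.5],[87.5,34.5,-103]], hand=[255,255,255,255,255])

```text
time: 22.95
tcp_pos: [542.7, -187.3, 237.5]
tool_rot: [3.14, 0.0, 1.639]
force: [0.5, 0.2, -0.0]
gripper_width: 58.3
finger_force: 15.0
```

Emit:
arm_command(dr=[[0,0,-0.019],[0,0,-0.038],[0,0,-0.058],[0,0,-0.077],[0,0,-0.096]], translation=[[43,18.9,1.5],[86,37.8,3],[129,56.7,4.5],[172,75.7,6],[215.4,94.6,7.5]], hand=[255,255,255,255,255])

```text
time: 23.58
tcp_pos: [622.0, 35.1, 229.2]
tool_rot: [-3.141, 0.0, 1.737]
force: [0.5, -0.3, -1.1]
gripper_width: 58.4
finger_force: 15.0
```

Emit:
arm_command(dr=[[0,0,-0.019],[0,0,-0.019],[0,0,-0.019],[0,0,-0.019],[0,0,-0.019]], translation=[[41.1,23,1.5],[41.1,23,5.5],[41.1,23,9.5],[41.1,23,9.5],[41.1,23,9.5]], hand=[255,255,255,255,255])

```text
time: 24.2
tcp_pos: [637.6, 76.6, 220.1]
tool_rot: [-3.141, 0.001, 1.754]
force: [1.4, -0.5, -0.5]
gripper_width: 58.3
finger_force: 15.0
```

Run:
```python
from rel import *
s=manip.read_state();print(s["tcp_pos"],s["force"],s["tool_rot"])
f=grab_frame("wrist");rel(f,.183,s["tcp_pos"],30,30,38);save(f,"w4.png")
```

```text
[637.55786946  76.63477852 220.06087287] [ 1.43286209 -0.50872199 -0.53111818] [-3.14142756e+00  5.64000196e-04  1.75372397e+00]
arbor n 4328 lat@mean,z,slopes [ 2.04000e-01  1.38503e+02 -3.00000e-03  1.80000e-02] y range [ 41.4 100.3] meany 74.5 lat@tip 0.31
roll n 5358 [ 2.79000e-01  1.40819e+02  5.00000e-03 -4.80000e-02] y [-13.2  14.4]
```

View pics/w4.png

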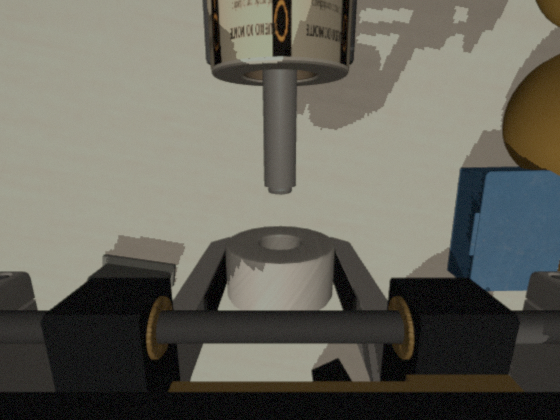

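The collar is held in line with the arbor tip at (280,185), and the narrow roll hangs behind it. I'll lower 2.2 mm and slide the collar on.

Emit:
arm_command(dr=[[0,0,0],[0,0,0],[0,0,0],[0,0,0],[0,0,0]], translation=[[0,0,2.2],[10,0,2.2],[22,0,2.2],[36,0,2.2],[50,-0.1,2.2]], hand=[255,255,255,255,255])

```text
time: 24.88
tcp_pos: [628.0, 128.9, 217.9]
tool_rot: [3.141, -0.0, 1.757]
force: [0.3, 0.2, 0.4]
gripper_width: 58.1
finger_force: 15.0
```

Emit:
arm_command(dr=[[0,0,0],[0,0,0],[0,0,0],[0,0,0],[0,0,0]], translation=[[12,0,0],[22,0,0],[29,-0.1,0],[32,-0.1,0],[33.5,-0.1,0]], hand=[255,255,255,255,255])

```text
time: 25.5
tcp_pos: [622.1, 159.9, 217.8]
tool_rot: [-3.142, 0.0, 1.755]
force: [0.0, -0.1, -1.2]
gripper_width: 58.2
finger_force: 15.0
```

Emit:
arm_command(dr=[[0,0,0],[0,0,0]], translation=[[1.5,0,0],[2.5,0,0]], hand=[255,255])

```text
time: 25.75
tcp_pos: [622.0, 160.7, 217.8]
tool_rot: [-3.141, 0.003, 1.754]
force: [0.1, -4.9, -0.2]
gripper_width: 58.1
finger_force: 15.0
```

Emit:
arm_command(dr=[[0,0,0],[0,0,0],[0,0,0],[0,0,0],[0,0,0]], translation=[[-2,0,0],[-2,0,0],[-2,0,0],[-2,0,0],[-2,0,0]], hand=[0,0,0,0,0])

```text
time: 26.38
tcp_pos: [621.9, 160.8, 217.8]
tool_rot: [3.142, -0.0, 1.756]
force: [-0.1, -0.0, -0.1]
gripper_width: 93.9
finger_force: 0.0
```

Emit:
arm_command(dr=[[0,0,0],[0,0,0],[0,0,0],[0,0,0],[0,0,0]], translation=[[0,0,-35],[0,0,-70],[-30,0,-100],[-60,0,-100],[-60,0,-100]], hand=[0,0,0,0,0])

```text
time: 27.0
tcp_pos: [633.6, 98.4, 318.0]
tool_rot: [3.141, 0.002, 1.751]
force: [-0.6, 0.3, -0.4]
gripper_width: 93.9
finger_force: 0.0
```

Run:
```python
from h import *
s=manip.read_state();print(s["time"],s["tcp_pos"],s["force"])
f=grab_frame("wrist");save(f,"w5.png");P=cloud(f);ok=f["z_map"]>0
d=np.array([-.183,.983]);r=np.array([595.6,298.9])
D=-(P[...,:2]-r)@d; lat=(P[...,:2]-r)@np.array([.983,.183])
m=ok&(abs(lat)<4)&(P[...,2]>120)&(P[...,2]<185)
for a in range(-12,190,4):
    q=P[m&(D>=a)&(D<a+4)]
    if len(q):print(a,np.median(q[:,2]).round(1),end="; ")
```

```text
27.0 [633.60533775  98.36641164 318.03335491] [-0.59605208  0.31789421 -0.36338733]
44 167.5; 48 167.5; 52 166.8; 56 167.0; 60 167.0; 64 167.2; 68 166.8; 72 167.1; 76 167.0; 80 167.0; 84 167.0; 88 167.2; 92 166.8; 96 166.9; 100 167.3; 104 166.9; 108 166.9; 112 167.0; 116 167.3; 120 167.2; 124 166.6; 128 164.9; 132 164.8; 136 165.0; 140 165.1; 144 164.8; 148 164.8; 152 164.8; 156 146.4; 160 146.7; 164 146.4; 168 146.5; 172 146.4; 176 146.6; 180 145.3; 184 143.8;
```

View pics/w5.png

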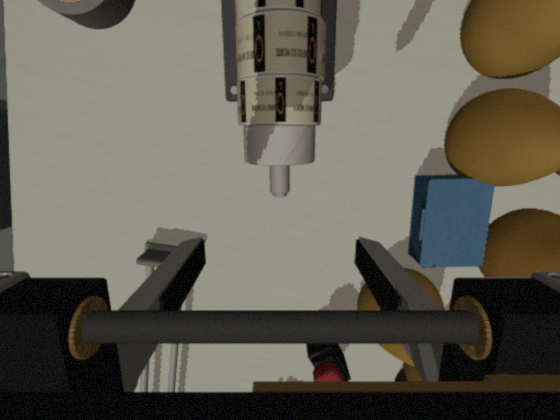

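The three rolls and the collar sit on the arbor with no gaps. The collar spans about 126–156 mm from the root (around (280,145) in the picture) and the gripper is clear, so I'm handing the job in.

```bash
python3 -c "
from workcell import manip
print(manip.finish_job())"
```

```text
the job is handed in; nothing more can be done
None
```

I loaded the arbor in order (widest, middle, narrowest, then the collar), all touching with no gaps and released. I handed the job in at about 27 s; no verdict came back.

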